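# Hover the roof over its model house for gluing

## Robot

A 6-joint arm with a two-finger parallel gripper is mounted at the origin on the work surface. World frame = base frame: x ahead of the robot, y to its left, z up, the work surface at z = 0. Lengths are in m, angles in rad, forces in N, time in s.
With the tool pointing down it reaches from about 0.425 to 0.95 m from the base axis. Payload 14.7 kg.
Tool frame: the origin (TCP) lies midway between the tips of the shut fingers; the grasp point (between the pads) lies 19 mm behind it (env.hold_point_z is the distance from the TCP to the grasp point, in m); z points along the fingers, y is the line along which they close (so a half turn about z gives the same grasp; the last joint's range is limited). The gripper opens to 85 mm and grips with 20 to 120 N. Pads are 22 mm wide; open, the fingers measure 114 mm over their backs; the gripper's body (76 mm by 85 mm) begins 54 mm behind the grasp point. The pads swing forward as they close: fully open they stand 13 mm farther back than shut.
Start: joints at [-1.248, 0.48, 1.596, -0, 1.065, -0.047], TCP at [0.235, -0.606, 0.231] pointing down, gripper open.
Joint ranges: [-2.75, 2.75], [-0.82, 2.05], [0.23, 2.67], [-1.56, 4.7], [0.09, 2.69], [-2.92, 2.92]. Speed limits (rad/s): [1.89, 1.89, 2.39, 3.01, 3.01, 3.01].

## Interface

Orientations are given as a unit quaternion [w, x, y, z].
In Python, from cell import env gives the robot as it stands. The module is installed in compiled form; this text tells all that it offers.
- The arm moves only by the tool apply_moves, never from a script. Its argument "plan" is a list of rows, each an object with "xyz": the shift along the world's x, y, z in cm, a list of three; "turn": the turn, a rotation vector about the world's x, y, z in rad, a list of three; "gripper": the opening, from -1 (shut) to 1 (fully open). A call has 1 to 5 rows; each row is the pose to reach, as a shift and turn from the pose commanded when the call began; what a row does not reach only later rows make up. A row lasts 1/12 s, in which the tool goes at most 41.7 mm and 7.16 degrees, less where a joint would pass 70% of its speed; a pose out of reach is approached as far as the arm can. A call with a gripper value outside its range is refused whole. The fingers move at their own pace and stop on an object; the grip force is fixed at half the most. Time passes only in rows, so rows that repeat a pose let the fingers close. It gives the time, the measured TCP pose, the force, the opening and the grip force at its end, in the units of the state.
- env.state(): the state, without advancing time (a new reading comes with each control period).
- env.get_image(name): name is "scene" or "side" or "wrist"; returns (picture, depth): 480x640x3 uint8, blue, green, red; 480x640 float32, m along the optical axis (not along the pixel's ray), 0 where there is no reading.
- env.camera_info(name): a dict with "K" (3x3 intrinsics, pixels), "T" (4x4, takes a point from camera to world coordinates); the wrist camera has in their place "T_tool_cam" (4x4, takes a point from camera to tool coordinates, whose origin is the TCP and whose axes are the flange's). Camera axes: x right, y up, looking along -z (the intrinsics and any distortion apply to the point x, -y, -z); pixel columns grow to the right and rows downward; lengths in m; the calibration is good to about 2 mm. A picture is of the moment at which its call begins: read the wrist's pose just before it. camera_info takes no time and is no camera call.
- env.sign_off(): hands the job in; it is judged then, once.
The state is a dict: "t": time; "q": joint angles; "dq": joint speeds; "joint_torque": joint torques, N m; "position": TCP position; "tool_rot": TCP orientation; "contact_force": force on the tool from outside, world axes, zero at the start; "torque": the same for the moment, N m; "width": finger opening in m; "grip_force": force on a finger pad.
Only numpy, scipy, OpenCV 4.12 (cv2) and the standard library are available. Lean on these libraries where they do the work, as an engineer would, in place of code of your own. Each camera call takes 0.05 s, during which the arm holds its last target. There are 200 camera calls.

## Task

On the architectural model bench, pick up the loose flat L-shaped roof by the block on top of it, carry it over the row of tower blocks and bring it to the open-topped model house whose walls have the same L-shaped outline. Finish while holding the roof still and level about 10 mm above the wall tops, turned so that its outline matches the walls all round and touching nothing but the gripper, so that a colleague can run glue along the walls: do not set it down or let go. Do not touch the towers or either house with anything on the way, and leave the tape, the glue bottle and the sanding block where they are.

Things in the scene. Friction and masses are not known exactly. Their poses are not given: they have to be found in the camera images.
- roof: Loose white roof, 0.09 kg: L-shaped plate 5 mm thick, flat on the green mat, with a grip block on it 52 (x) x 26 (y) x 30 high, top 35 above the underside. Origin: underside, below the block's middle (near the centre of mass); z up. Outline (mm): strip x -53..67, y -37.5..12.5, plus wing x -53..19, y 12.5..47.5. Starts left of the towers.
- roof_corner (a point): The corner of the roof's underside at roof x 67, y -37.5 mm, on the main strip, away from the wing and the cut-out.
- house: White L-shaped model house, fixed, open-topped: walls 4 mm thick, 60 high, grey windows. Outer outline as the roof's in the same axes: x -53..67, y -37.5..12.5, plus x -53..19, y 12.5..47.5. Origin: underside, at the point that comes below the roof's origin when the roof fits; z up. Right of the towers, in the nearer or the farther place.
- house_top (a point): The point 60 mm above the house's origin, level with the wall tops; axes as the house.
- house_corner (a point): The corner of the house's wall tops at house x 67, y -37.5 mm: belongs under roof_corner.
- plain_house: Another white open-topped model house, fixed: a plain rectangle 100 mm (its x) by 80 mm (its y), 60 mm high, walls 4 mm. Origin: centre of its underside. Not the roof's house; not to be touched.
- towers: Fixed row of four towers on a card strip 280 (x) x 62 (y) x 6 mm, roughly along world x between the roof and the houses. Towers 46 mm square at x -110, -37, 37, 110, tops 110, 130, 118, 130 mm above the strip's underside. Origin: centre of that underside; z up. The roof goes over this row; nothing may touch it.
- tape: Loose roll of yellow masking tape lying flat, 72 mm across, 52 mm hole, 18 mm high; origin at the centre of its underside. Bystander.
- glue: Loose upright glue bottle, 32 mm across, 85 mm high, origin at the centre of its underside. Bystander.
- sander: Loose wooden sanding block 120 x 35 x 22 mm lying flat, origin at the centre of its underside, long side along its x. Bystander.
There are look-alikes about, which are no part of the job. Leave any green or turquoise look-alike of the house alone.

How it is judged:
On the way:
1. the roof is carried over the row of towers (z of roof in the frame of towers above 0.11 m and y of roof in the frame of towers between -0.05 and 0.05 m and x of roof in the frame of towers between -0.17 and 0.17 m), for 0.05 s.
At the end, for the whole second after the job is handed in: Roof gripped, still (under 10 mm/s) and level (0.08 rad), underside 3 to 18 mm above the L-shaped house's walls, origin within 8 mm and corner within 12 mm of the house's in plan, touching neither house nor towers; tape, glue and sander within 10 mm of their starts (z of roof in the frame of house_top between 0.003 and 0.018 m and horizontal distance between roof and house_top below 0.008 m and horizontal distance between roof_corner and house_corner below 0.012 m and angle between roof's own z axis and vertical below 0.08 rad and linear speed of roof below 0.01 m/s and contact force between roof and the fingers above 1 N and contact force between roof and house below 0.1 N and contact force between roof and plain_house below 0.1 N and contact force between roof and towers below 0.1 N and distance of each of tape, glue, sander from where it was at the start of the episode below 0.01 m); the arm keeps its last pose, push and grip.
It fails at once if the L-shaped house is touched (over 0.5 N) (contact force between house and anything else above 0.5 N).
It fails at once if the plain house is touched (over 0.5 N) (contact force between plain_house and anything else above 0.5 N).
It fails at once if the towers are touched (over 0.5 N) (contact force between towers and anything else above 0.5 N).
It fails at once if tape, glue bottle or sanding block is pushed more than 10 mm (distance of any of tape, glue, sander from where it was at the start of the episode above 0.01 m).
It also fails if it takes over 38 s, if anything falls off the work surface, if the arm or the gripper's body presses on something with over 40 N, if the wrist force passes 120 N, or if a joint passes its speed limit or range.

## Working session

There is one attempt and no reset: what is moved stays moved. The work goes in short steps, Python scripts to look and compute and a tool call to move; the robot and the scene stay as the last step left them, time stands still between calls to the robot, and variables do not carry over. Pictures are saved under pics/ and viewed, at most 10 in all, crops included, and the job is handed in when it is done.

Besides the shell and the picture viewer there is one more tool, called after ">>>" in YAML: its name, and indented under it one key for each argument. apply_moves: Moves the arm, as the interface text tells. Its arguments: {"type":"object","properties":{"plan":{"type":"array"}},"required":["plan"]}

```bash
mkdir -p pics
python3 - <<'E'
from cell import env
import cv2,numpy as np
s=env.state();print({k:np.round(v,3).tolist() for k,v in s.items()}, env.hold_point_z)
for n in("scene","side"):
    im,d=env.get_image(n);cv2.imwrite(f"pics/{n}0.png",im);np.save(f"{n}0.npy",d)
    c=env.camera_info(n);print(n,{k:(np.round(v,4).tolist() if not isinstance(v,str) else v) for k,v in c.items()},(d>0).mean())
c=env.camera_info("wrist");print({k:np.round(v,4).tolist() for k,v in c.items()})
E
```

```text
{'t': 0.0, 'q': [-1.248, 0.481, 1.597, -0.0, 1.065, -0.047], 'dq': [0.001, 0.0, -0.001, -0.001, 0.001, 0.001], 'joint_torque': [0.004, -95.062, -43.018, 0.0, 0.012, -0.0], 'position': [0.235, -0.606, 0.231], 'tool_rot': [-0.001, 0.983, 0.184, -0.0], 'contact_force': [-0.558, 0.558, 0.757], 'torque': [-0.018, -0.001, 0.02], 'grip_force': 0.0, 'width': 0.085} 0.0187
scene {'K': [[561.939, 0.0, 311.8707], [0.0, 561.939, 231.1623], [0.0, 0.0, 1.0]], 'T': [[0.6769, -0.5376, 0.5027, 1.1262], [0.7361, 0.4944, -0.4623, -0.6787], [-0.0, 0.683, 0.7304, 1.0015], [0.0, 0.0, 0.0, 1.0]]} 0.99611328125
side {'K': [[584.5226, 0.0, 320.7818], [0.0, 584.5226, 241.6495], [0.0, 0.0, 1.0]], 'T': [[-0.9973, 0.0406, -0.0615, 0.3991], [-0.0732, -0.641, 0.764, 1.1069], [-0.0085, 0.7665, 0.6422, 1.0848], [0.0, 0.0, 0.0, 1.0]]} 0.9962044270833333
{'K': [[375.1456, 0.0, 316.7048], [0.0, 375.1456, 241.4675], [0.0, 0.0, 1.0]], 'T_tool_cam': [[0.0003, 0.9639, 0.2663, 0.0668], [1.0, -0.0004, 0.0003, -0.0003], [0.0004, 0.2663, -0.9639, -0.1419], [0.0, 0.0, 0.0, 1.0]]}
```

View pics/scene0.png

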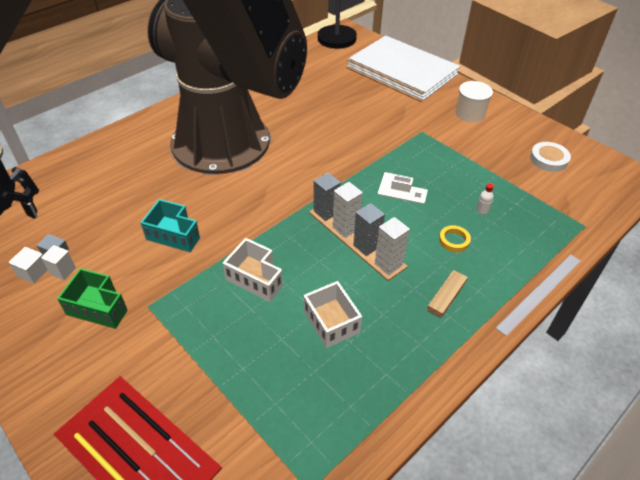

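View pics/side0.png

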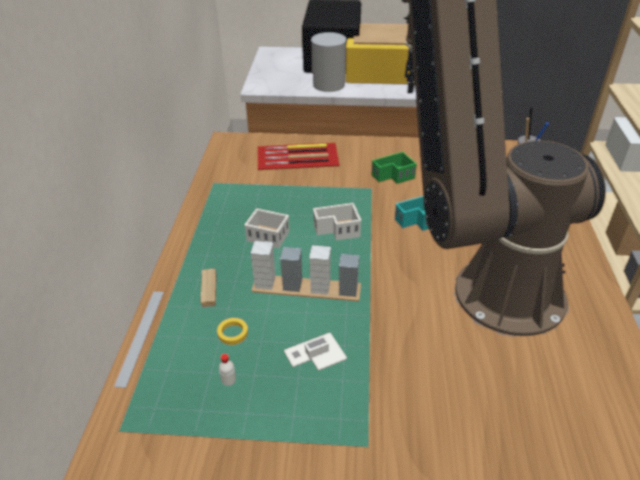

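The scene picture shows the roof at about (403,187), the towers from (325,195) to (393,245), the L house at (253,268) (nearer place) and the plain house at (333,313). In the side picture the roof is at (316,349), the L house at (337,221), the plain house at (267,227), the tape at (232,330), the glue at (227,370) and the sander at (208,287).

```bash
cat > h.py <<'E'
import numpy as np,cv2
from scipy.optimize import minimize
from scipy.spatial.transform import Rotation as R
L=np.array([[-53,-37.5],[67,-37.5],[67,12.5],[19,12.5],[19,47.5],[-53,47.5]])/1e3
def cloud(im,d,K,T):
    v,u=np.mgrid[:480,:640]; m=d>0
    P=np.stack([(u-K[0,2])/K[0,0]*d,-(v-K[1,2])/K[1,1]*d,-d],-1)
    return (P@T[:3,:3].T+T[:3,3])[m], im[m], np.stack([u,v],-1)[m]
def sd(p,poly):  # signed distance in m, + inside
    c=(poly*1e4).astype(np.float32).reshape(-1,1,2)
    return np.array([cv2.pointPolygonTest(c,(float(a),float(b)),True) for a,b in p*1e4])/1e4
def tf(p,x): c,s=np.cos(x[2]),np.sin(x[2]); return (p-x[:2])@np.array([[c,-s],[s,c]])
def fit(P,cost,yaws=np.arange(0,6.28,.39)):
    c0=P.mean(0);best=None
    if len(P)>1500:P=P[np.random.default_rng(0).choice(len(P),1500,False)]
    for y in yaws:
        r=minimize(lambda x:cost(tf(P,x)),[*c0,y],method="Nelder-Mead",options=dict(initial_simplex=np.array([[*c0,y],[c0[0]+.02,c0[1],y],[c0[0],c0[1]+.02,y],[*c0,y+.3]]),xatol=1e-5,fatol=1e-9,maxiter=200))
        if best is None or r.fun<best.fun:best=r
    return best
def ring(q): # wall-top points lie 0..4mm inside outline
    return np.mean(np.minimum(np.abs(sd(q,L)-.002),.008)**2)*1e6
E
python3 - <<'E'
from h import *
from cell import env
for n in("scene","side"):
    c=env.camera_info(n);K,T=np.array(c["K"]),np.array(c["T"])
    P,C,U=cloud(cv2.imread(f"pics/{n}0.png"),np.load(f"{n}0.npy"),K,T)
    def near(u,v,r):return (abs(U[:,0]-u)<r)&(abs(U[:,1]-v)<r)
    rv={"scene":dict(roof=(403,187,32),house=(253,268,36),plain=(333,313,34),towers=(360,225,60)),
        "side":dict(roof=(316,349,36),house=(337,221,28),plain=(267,227,22),towers=(306,270,58))}[n]
    sat=C.max(1).astype(int)-C.min(1)
    for k,a in rv.items():
        m=near(*a)
        h=np.histogram(P[m,2],np.arange(-.01,.15,.005))[0];print(n,k,h.tolist())
        lo,hi=dict(roof=(.0025,.02),house=(.056,.066),plain=(.056,.066),towers=(.1,.14))[k]
        mm=m&(P[:,2]>lo)&(P[:,2]<hi)&(sat<45)
        q=P[mm];print(' n',len(q),'mean',q.mean(0).round(4),'med z',np.median(q[:,2]).round(4), cv2.minAreaRect((q[:,:2]*1e3).astype(np.float32)))
        if k=="roof":
            t=P[m&(P[:,2]>.029)&(P[:,2]<.045)];print(' block',len(t),t.mean(0).round(4),cv2.minAreaRect((t[:,:2]*1e3).astype(np.float32)))
        if k=="house":
            r=fit(q[:,:2],ring);print(' HOUSE',r.x.round(4),r.fun)
E
```

```text
scene roof [4, 283, 2190, 943, 137, 29, 31, 31, 41, 121, 20, 0, 0, 0, 0, 0, 0, 0, 0, 0, 0, 0, 0, 1, 4, 36, 74, 3, 3, 0, 0]
 n 746 mean [0.4914 0.2174 0.0082] med z 0.008 ((480.5279235839844, 231.8424072265625), (136.94229125976562, 238.5701904296875), 37.996910095214844)
 block 186 [0.4872 0.2217 0.0367] ((485.8348693847656, 222.35833740234375), (51.66065216064453, 32.712493896484375), 30.943674087524414)
scene house [4, 372, 1963, 763, 136, 136, 121, 150, 154, 147, 171, 175, 173, 193, 333, 39, 0, 0, 0, 0, 0, 0, 0, 0, 0, 0, 0, 0, 0, 0, 0]
 n 515 mean [ 0.4631 -0.2421  0.0613] med z 0.0617 ((463.61029052734375, -234.83056640625), (123.06217193603516, 89.82381439208984), 17.383079528808594)
 HOUSE [ 0.4588 -0.2419  6.5716] 3.156524772946677
scene plain [0, 121, 1678, 868, 151, 137, 130, 126, 136, 136, 170, 131, 160, 163, 319, 46, 0, 0, 0, 0, 0, 0, 0, 0, 0, 0, 0, 0, 0, 0, 0]
 n 474 mean [ 0.6628 -0.1965  0.0614] med z 0.0618 ((660.6904296875, -195.7700653076172), (81.62030029296875, 104.09403991699219), 74.60663604736328)
scene towers [12, 1026, 5860, 2030, 378, 158, 171, 158, 187, 248,
[... 895 characters left out ...]
24639892578, 95.6045913696289), 18.98858642578125)
 HOUSE [ 0.457  -0.2376  6.5816] 8.985910139528805
side plain [0, 15, 180, 300, 90, 81, 90, 87, 97, 103, 93, 116, 107, 105, 148, 73, 3, 0, 0, 0, 0, 0, 0, 0, 0, 0, 14, 4, 56, 76, 1]
 n 263 mean [ 0.6582 -0.1903  0.0614] med z 0.0619 ((659.1007080078125, -192.01724243164062), (90.77458953857422, 104.29764556884766), 76.18330383300781)
side towers [0, 106, 2887, 3841, 864, 317, 255, 315, 301, 312, 296, 299, 294, 256, 319, 224, 121, 124, 117, 115, 119, 132, 117, 126, 218, 237, 256, 105, 235, 262, 5]
 n 1556 mean [0.5348 0.0226 0.1219] med z 0.122 ((527.8878784179688, 16.156030654907227), (57.03310012817383, 266.2677307128906), 87.51072692871094)
```

>>> apply_moves:
  plan:
    - {"xyz": [9, 18, 0], "turn": [0, 0, 0], "gripper": 1}
    - {"xyz": [9, 18, 0], "turn": [0, 0, 0], "gripper": 1}
    - {"xyz": [9, 18, 0], "turn": [0, 0, 0], "gripper": 1}
    - {"xyz": [9, 18, 0], "turn": [0, 0, 0], "gripper": 1}
    - {"xyz": [9, 18, 0], "turn": [0, 0, 0], "gripper": 1}

```text
t: 0.52
position: [0.3253, -0.4234, 0.231]
tool_rot: [-0.001, 0.983, 0.184, -0.0]
contact_force: [1.2, -0.8, 0.1]
width: 0.0855
grip_force: 0.0
```

>>> apply_moves:
  plan:
    - {"xyz": [9, 18, 0], "turn": [0, 0, 0], "gripper": 1}
    - {"xyz": [9, 18, 0], "turn": [0, 0, 0], "gripper": 1}
    - {"xyz": [9, 18, 0], "turn": [0, 0, 0], "gripper": 1}
    - {"xyz": [9, 18, 0], "turn": [0, 0, 0], "gripper": 1}
    - {"xyz": [9, 18, 0], "turn": [0, 0, 0], "gripper": 1}

```text
t: 0.93
position: [0.4154, -0.2435, 0.2312]
tool_rot: [-0.0, 0.983, 0.184, -0.0]
contact_force: [-0.2, -0.3, -0.2]
width: 0.0853
grip_force: 0.0
```

```bash
cat >> h.py <<'E'
def wcloud(env,name):
    s=env.state();im,d=env.get_image("wrist");cv2.imwrite(f"pics/{name}.png",im)
    c=env.camera_info("wrist");q=s["tool_rot"];T=np.eye(4)
    T[:3,:3]=R.from_quat([q[1],q[2],q[3],q[0]]).as_matrix();T[:3,3]=s["position"]
    return (s,im)+cloud(im,d,np.array(c["K"]),T@np.array(c["T_tool_cam"]))
E
python3 - <<'E'
from h import *
from cell import env
s,im,P,C,U=wcloud(env,"w1")
m=(P[:,2]>.05)&(P[:,2]<.07)&(abs(P[:,0]-.46)<.1)&(abs(P[:,1]+.24)<.08)
print(np.histogram(P[(abs(P[:,0]-.46)<.1)&(abs(P[:,1]+.24)<.08),2],np.arange(-.01,.08,.002)))
print(m.sum(),np.median(P[m,2]),P[m].mean(0))
z=np.median(P[m&(P[:,2]>.057),2]);q=P[m&(abs(P[:,2]-z)<.003)]
r=fit(q[:,:2],ring,[.29,.29+1.57,.29+3.14,.29-1.57]);print(r.x,r.fun,z,len(q))
E
```

```text
(array([    0,     0,     0,     0,    24,  7400, 14174,  2918,  4818,
         201,    79,    94,    89,    97,    89,    93,   108,    94,
         104,   115,   100,   109,   113,   105,   120,   112,   108,
         127,   115,   127,   121,   138,   121,   137,   146,   961,
        1579,    24,     0,     0,     0,     0,     0,     0]), array([-0.01 , -0.008, -0.006, -0.004, -0.002,  0.   ,  0.002,  0.004,
        0.006,  0.008,  0.01 ,  0.012,  0.014,  0.016,  0.018,  0.02 ,
        0.022,  0.024,  0.026,  0.028,  0.03 ,  0.032,  0.034,  0.036,
        0.038,  0.04 ,  0.042,  0.044,  0.046,  0.048,  0.05 ,  0.052,
        0.054,  0.056,  0.058,  0.06 ,  0.062,  0.064,  0.066,  0.068,
        0.07 ,  0.072,  0.074,  0.076,  0.078]))
3227 0.06198925532842958 [ 0.45985929 -0.24009816  0.06077636]
[ 0.4563419  -0.23979981  0.28957736] 1.5603189395979074 0.06217391156291607 2627
```

View pics/w1.png

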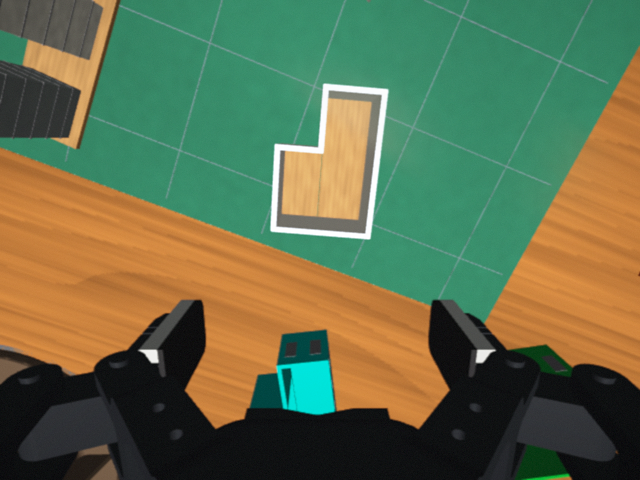

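The wrist picture shows the L house wall tops with corners at about (325,86), (386,90), (370,238), (272,230), which agrees with the fixed cameras. On to the roof.

>>> apply_moves:
  plan:
    - {"xyz": [5, 19, 0], "turn": [0, 0, 0], "gripper": 1}
    - {"xyz": [5, 19, 0], "turn": [0, 0, 0], "gripper": 1}
    - {"xyz": [5, 19, 0], "turn": [0, 0, 0], "gripper": 1}
    - {"xyz": [5, 19, 0], "turn": [0, 0, 0], "gripper": 1}
    - {"xyz": [5, 19, 0], "turn": [0, 0, 0], "gripper": 1}

```text
t: 1.4
position: [0.465, -0.0533, 0.2313]
tool_rot: [-0.0, 0.983, 0.184, 0.0]
contact_force: [0.1, -0.3, 0.2]
width: 0.0854
grip_force: 0.0
```

>>> apply_moves:
  plan:
    - {"xyz": [2, 19, 0], "turn": [0, 0, 0.1], "gripper": 1}
    - {"xyz": [2, 19, 0], "turn": [0, 0, 0.1], "gripper": 1}
    - {"xyz": [2, 19, 0], "turn": [0, 0, 0.1], "gripper": 1}
    - {"xyz": [2, 19, 0], "turn": [0, 0, 0.1], "gripper": 1}
    - {"xyz": [2, 19, 0], "turn": [0, 0, 0.1], "gripper": 1}

```text
t: 1.82
position: [0.4848, 0.1375, 0.2312]
tool_rot: [-0.0, 0.972, 0.233, 0.0]
contact_force: [-0.0, 0.0, 0.2]
width: 0.0858
grip_force: 0.0
```

>>> apply_moves:
  plan:
    - {"xyz": [-2, 5, -3], "turn": [0, 0, 0.04], "gripper": 1}
    - {"xyz": [-2, 5, -3], "turn": [0, 0, 0.04], "gripper": 1}
    - {"xyz": [-2, 5, -3], "turn": [0, 0, 0.04], "gripper": 1}
    - {"xyz": [-2, 5, -3], "turn": [0, 0, 0.04], "gripper": 1}
    - {"xyz": [-2, 5, -3], "turn": [0, 0, 0.04], "gripper": 1}

```text
t: 2.23
position: [0.4652, 0.1837, 0.2014]
tool_rot: [0.0, 0.968, 0.252, 0.0]
contact_force: [-0.9, -0.5, 0.5]
width: 0.0853
grip_force: 0.0
```

Run:
```python
from h import *
from cell import env
s,im,P,C,U=wcloud(env,"w2");print(s["t"],s["position"],s["tool_rot"])
near=(np.hypot(P[:,0]-.485,P[:,1]-.226)<.11)
print(np.histogram(P[near,2],np.arange(-.01,.05,.002))[0])
sat=C.max(1).astype(int)-C.min(1)
t=P[near&(P[:,2]>.033)&(P[:,2]<.043)];print('block',len(t),t.mean(0),cv2.minAreaRect((t[:,:2]*1e3).astype(np.float32)))
q=P[near&(P[:,2]<.012)&(C.min(1)>140)&(sat<40)];print(len(q),np.median(q[:,2]),cv2.minAreaRect((q[:,:2]*1e3).astype(np.float32)))
# roof fit: points inside L, mat points outside
g=P[near&(P[:,2]<.012)&(sat>50)];n=np.random.default_rng(0)
G=g[n.choice(len(g),1500),:2];Q=q[n.choice(len(q),1500),:2]
def cost(x):return np.minimum(np.maximum(-sd(tf(Q,x),L),0),.01).mean()+np.minimum(np.maximum(sd(tf(G,x),L),0),.01).mean()
for y in(.52,.52+np.pi):
    x0=np.array([.485,.226,y]);r=minimize(cost,x0,method="Nelder-Mead",options=dict(initial_simplex=[x0,x0+[.008,0,0],x0+[0,.008,0],x0+[0,0,.1]],xatol=1e-5,fatol=1e-9));print(r.x,r.fun)
```

```text
2.2333 [0.46519487 0.18369804 0.20141896] [7.46558879e-05 9.67655905e-01 2.52273745e-01 2.32816896e-05]
[    0     0     0     0    35 11850 24808   834  6860  1727     5     9
     4     8     7     7     7     6     9     8     8    11    66  1506
   508     0     0     0     0]
block 2088 [0.48396285 0.22620314 0.03744125] ((483.2644348144531, 226.09544372558594), (51.72639465332031, 26.160215377807617), 30.508947372436523)
9122 0.0073451584117077695 ((485.9053649902344, 234.1873016357422), (123.2334213256836, 88.0431900024414), 30.380294799804688)
[0.48317135 0.22594216 0.52808794] 2.949304643779796e-05
[0.48871128 0.23754916 3.66414291] 0.001903346502685547
```

View pics/w2.png

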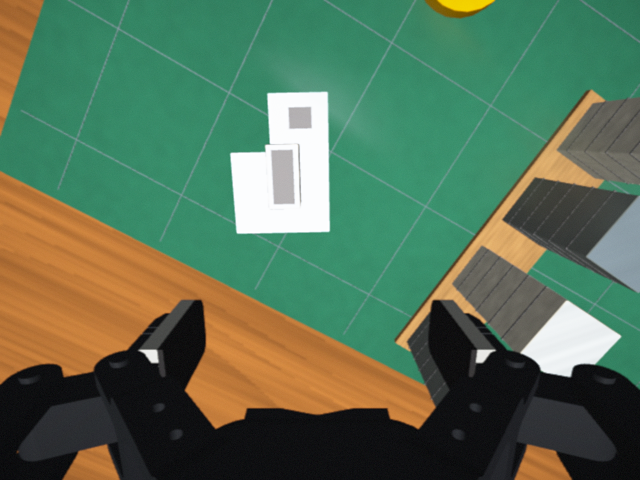

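The wrist picture shows the roof with corners at (268,93), (328,93), (329,231), (237,233) and its block centred at about (283,177). That puts the wing and the cut-out the right way round for yaw 0.53. Next I align and descend.

>>> apply_moves:
  plan:
    - {"xyz": [1.8, 4.2, -3], "turn": [0, 0, 0.02], "gripper": 1}
    - {"xyz": [1.8, 4.2, -6], "turn": [0, 0, 0.02], "gripper": 1}
    - {"xyz": [1.8, 4.2, -9], "turn": [0, 0, 0.02], "gripper": 1}
    - {"xyz": [1.8, 4.2, -12], "turn": [0, 0, 0.02], "gripper": 1}
    - {"xyz": [1.8, 4.2, -12], "turn": [0, 0, 0.02], "gripper": 1}

```text
t: 2.7
position: [0.4809, 0.2241, 0.0772]
tool_rot: [0.0, 0.965, 0.261, -0.003]
contact_force: [-1.9, -1.5, -1.0]
width: 0.0853
grip_force: 0.0
```

Run:
```python
from h import *
from cell import env
s,im,P,C,U=wcloud(env,"w3");print(s["position"],s["tool_rot"])
near=(np.hypot(P[:,0]-.485,P[:,1]-.226)<.06)
t=P[near&(P[:,2]>.033)&(P[:,2]<.043)];print('block',len(t),t.mean(0),cv2.minAreaRect((t[:,:2]*1e3).astype(np.float32)))
```

```text
[0.48091069 0.22410892 0.07723269] [ 3.96834097e-04  9.65279217e-01  2.61201339e-01 -3.12032075e-03]
block 4873 [0.48461323 0.22670763 0.0374315 ] ((483.3396301269531, 225.94921875), (52.18684387207031, 26.00334930419922), 30.4928035736084)
```

>>> apply_moves:
  plan:
    - {"xyz": [0, 0, -2], "turn": [0, 0, 0], "gripper": 1}
    - {"xyz": [0, 0, -4], "turn": [0, 0, 0], "gripper": 1}
    - {"xyz": [0, 0, -5.5], "turn": [0, 0, 0], "gripper": 1}
    - {"xyz": [0, 0, -6], "turn": [0, 0, 0], "gripper": 1}
    - {"xyz": [0, 0, -6], "turn": [0, 0, 0], "gripper": 1}

```text
t: 3.17
position: [0.4837, 0.2256, 0.0221]
tool_rot: [-0.0, 0.965, 0.261, 0.0]
contact_force: [-0.3, 0.1, 0.5]
width: 0.0857
grip_force: 0.0
```

>>> apply_moves:
  plan:
    - {"xyz": [0, 0, 0], "turn": [0, 0, 0], "gripper": 1}
    - {"xyz": [0, 0, 0], "turn": [0, 0, 0], "gripper": 1}

```text
t: 3.33
position: [0.484, 0.2261, 0.0229]
tool_rot: [-0.0, 0.965, 0.262, 0.001]
contact_force: [-0.1, 0.4, 0.2]
width: 0.0856
grip_force: 0.0
```

>>> apply_moves:
  plan:
    - {"xyz": [0, 0, -1.2], "turn": [0, 0, 0], "gripper": 1}
    - {"xyz": [0, 0, -1.2], "turn": [0, 0, 0], "gripper": 1}
    - {"xyz": [0, 0, -1.2], "turn": [0, 0, 0], "gripper": 0.2}
    - {"xyz": [0, 0, -1.2], "turn": [0, 0, 0], "gripper": -0.2}
    - {"xyz": [0, 0, -1.2], "turn": [0, 0, 0], "gripper": -0.5}

```text
t: 3.75
position: [0.483, 0.226, 0.0095]
tool_rot: [-0.0, 0.965, 0.262, 0.0]
contact_force: [0.1, 0.0, -0.0]
width: 0.0514
grip_force: 0.0
```

>>> apply_moves:
  plan:
    - {"xyz": [0, 0, 0], "turn": [0, 0, 0], "gripper": -1}
    - {"xyz": [0, 0, 0], "turn": [0, 0, 0], "gripper": -1}
    - {"xyz": [0, 0, 0], "turn": [0, 0, 0], "gripper": -1}
    - {"xyz": [0, 0, 0], "turn": [0, 0, 0], "gripper": -1}
    - {"xyz": [0, 0, 0], "turn": [0, 0, 0], "gripper": -1}

```text
t: 4.17
position: [0.483, 0.226, 0.0096]
tool_rot: [-0.0, 0.965, 0.262, 0.0]
contact_force: [-0.9, -0.4, 6.0]
width: 0.0252
grip_force: 59.6
```

>>> apply_moves:
  plan:
    - {"xyz": [0, 0, 1], "turn": [0, 0, 0], "gripper": -1}
    - {"xyz": [0, 0, 3], "turn": [0, 0, 0], "gripper": -1}
    - {"xyz": [0, 0, 6], "turn": [0, 0, 0], "gripper": -1}
    - {"xyz": [0, 0, 9], "turn": [0, 0, 0], "gripper": -1}
    - {"xyz": [0, 0, 12], "turn": [0, 0, 0], "gripper": -1}

```text
t: 4.58
position: [0.4825, 0.2258, 0.1311]
tool_rot: [0.0, 0.965, 0.262, -0.0]
contact_force: [0.4, 0.2, -1.0]
width: 0.0251
grip_force: 58.9
```

>>> apply_moves:
  plan:
    - {"xyz": [0, 0, 3], "turn": [0, 0, 0], "gripper": -1}
    - {"xyz": [0, 0, 6], "turn": [0, 0, 0], "gripper": -1}
    - {"xyz": [0, 0, 8], "turn": [0, 0, 0], "gripper": -1}
    - {"xyz": [0, 0, 9], "turn": [0, 0, 0], "gripper": -1}
    - {"xyz": [0, 0, 9], "turn": [0, 0, 0], "gripper": -1}

```text
t: 5.0
position: [0.4839, 0.2263, 0.2217]
tool_rot: [-0.0, 0.965, 0.262, 0.002]
contact_force: [-0.2, 0.1, -1.2]
width: 0.0253
grip_force: 58.9
```

```bash
cat > chk.py <<'E'
import sys
from h import *
from cell import env
s,im,P,C,U=wcloud(env,sys.argv[1]);p=s["position"];print(s["t"],p,s["tool_rot"],s["width"],s["grip_force"])
d=np.hypot(P[:,0]-p[0],P[:,1]-p[1])
m=(d<.09)&(abs(P[:,2]-p[2]+.003)<.014)&(C.min(1)>140)
Q=P[m];print(len(Q),Q.mean(0) if len(Q) else 0)
if len(Q)>50:
    A=np.c_[Q[:,:2]-p[:2],np.ones(len(Q))];k=np.linalg.lstsq(A,Q[:,2],rcond=None)[0];print('plane tilt',k[:2],'plate top minus tcp',np.median(Q[:,2])-p[2],np.abs(A@k-Q[:,2]).max())
    print(cv2.minAreaRect((Q[:,:2]*1e3).astype(np.float32)))
E
python3 chk.py w4
```

```text
5.0 [0.4838988  0.2263251  0.22171756] [-2.16869767e-04  9.65118495e-01  2.61806310e-01  1.92355155e-03] 0.02527519362283684 58.935586810112
22286 [0.51235037 0.23777448 0.21957333]
plane tilt [0.00366771 0.00187586] plate top minus tcp -0.0021528188730264297 0.013032404847222206
((486.8509216308594, 234.4180908203125), (120.54693603515625, 85.4718017578125), 30.265735626220703)
```

View pics/w4.png

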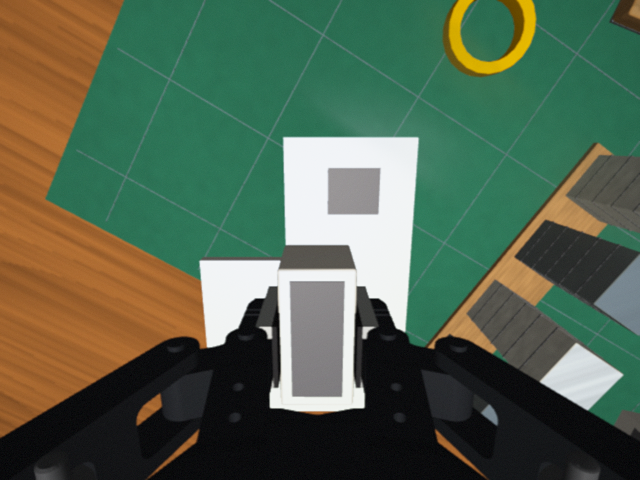

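The wrist picture shows the roof held square: block at (317,335) between the pads, and plate end edge from (284,137) to (418,137), level. Now I carry it over the towers.

>>> apply_moves:
  plan:
    - {"xyz": [-0.2, -2, 0], "turn": [0, 0, 0], "gripper": -1}
    - {"xyz": [-0.5, -5, 0], "turn": [0, 0, 0], "gripper": -1}
    - {"xyz": [-0.7, -9, 0], "turn": [0, 0, 0], "gripper": -1}
    - {"xyz": [-0.9, -13, 0], "turn": [0, 0, 0], "gripper": -1}
    - {"xyz": [-1, -17, 0], "turn": [0, 0, 0], "gripper": -1}

```text
t: 5.47
position: [0.4712, 0.0545, 0.2175]
tool_rot: [-0.0, 0.965, 0.262, -0.002]
contact_force: [1.4, 0.0, -0.4]
width: 0.0252
grip_force: 59.1
```

>>> apply_moves:
  plan:
    - {"xyz": [0, -4, 0], "turn": [0, 0, 0], "gripper": -1}
    - {"xyz": [0, -8, 0], "turn": [0, 0, 0], "gripper": -1}
    - {"xyz": [0, -12, 0], "turn": [0, 0, 0], "gripper": -1}
    - {"xyz": [0, -16, 0], "turn": [0, 0, -0.05], "gripper": -1}
    - {"xyz": [0, -19, 0], "turn": [0, 0, -0.1], "gripper": -1}

```text
t: 5.88
position: [0.4716, -0.1366, 0.2175]
tool_rot: [-0.001, 0.977, 0.212, -0.001]
contact_force: [1.2, 0.9, -1.3]
width: 0.0252
grip_force: 59.1
```

>>> apply_moves:
  plan:
    - {"xyz": [-0.5, -3, 0], "turn": [0, 0, -0.05], "gripper": -1}
    - {"xyz": [-1, -6, 0], "turn": [0, 0, -0.1], "gripper": -1}
    - {"xyz": [-1.5, -8, 0], "turn": [0, 0, -0.139], "gripper": -1}
    - {"xyz": [-1.7, -10.6, 0], "turn": [0, 0, -0.139], "gripper": -1}
    - {"xyz": [-1.7, -10.6, 0], "turn": [0, 0, -0.139], "gripper": -1}

```text
t: 6.3
position: [0.4549, -0.2433, 0.2174]
tool_rot: [-0.0, 0.99, 0.144, -0.001]
contact_force: [-1.2, -0.2, -0.2]
width: 0.0251
grip_force: 59.2
```

>>> apply_moves:
  plan:
    - {"xyz": [0, 0, 0], "turn": [0, 0, 0], "gripper": -1}
    - {"xyz": [0, 0, 0], "turn": [0, 0, 0], "gripper": -1}
    - {"xyz": [0, 0, 0], "turn": [0, 0, 0], "gripper": -1}

```text
t: 6.55
position: [0.4555, -0.239, 0.2184]
tool_rot: [-0.001, 0.989, 0.145, -0.001]
contact_force: [0.9, 0.4, -1.8]
width: 0.0251
grip_force: 59.2
```

```bash
python3 chk.py w5
```

```text
6.55 [ 0.45553739 -0.23902273  0.21840776] [-6.21954040e-04  9.89400842e-01  1.45207307e-01 -6.51207187e-04] 0.025108614499494097 59.241337180137634
22305 [ 0.48583079 -0.23476048  0.21610868]
plane tilt [-0.00138075  0.00137006] plate top minus tcp -0.0023064773663033777 0.013223232791984452
((460.314208984375, -231.89920043945312), (120.22805786132812, 85.70040893554688), 16.71245574951172)
```

>>> apply_moves:
  plan:
    - {"xyz": [0.1, -0.1, -3], "turn": [0, 0, 0], "gripper": -1}
    - {"xyz": [0.1, -0.1, -6], "turn": [0, 0, 0], "gripper": -1}
    - {"xyz": [0.1, -0.1, -8.5], "turn": [0, 0, 0], "gripper": -1}
    - {"xyz": [0.1, -0.1, -10.3], "turn": [0, 0, 0], "gripper": -1}
    - {"xyz": [0.1, -0.1, -11], "turn": [0, 0, 0], "gripper": -1}

```text
t: 7.02
position: [0.4558, -0.2394, 0.1069]
tool_rot: [-0.001, 0.989, 0.145, -0.001]
contact_force: [-0.9, 0.1, -1.1]
width: 0.0254
grip_force: 59.2
```

>>> apply_moves:
  plan:
    - {"xyz": [0, 0, 0], "turn": [0, 0, 0], "gripper": -1}
    - {"xyz": [0, 0, 0], "turn": [0, 0, 0], "gripper": -1}
    - {"xyz": [0, 0, 0], "turn": [0, 0, 0], "gripper": -1}
    - {"xyz": [0, 0, 0], "turn": [0, 0, 0], "gripper": -1}

```text
t: 7.35
position: [0.4577, -0.2414, 0.1105]
tool_rot: [0.001, 0.989, 0.145, 0.001]
contact_force: [-0.1, -0.4, -1.1]
width: 0.0255
grip_force: 59.2
```

```bash
python3 chk.py w6
```

```text
7.35 [ 0.45771606 -0.24135393  0.1105247 ] [6.57092852e-04 9.89433328e-01 1.44984804e-01 8.14643135e-04] 0.02552763820444821 59.217697978019714
22313 [ 0.48799828 -0.23708305  0.10831702]
plane tilt [ 0.0019484  -0.00141669] plate top minus tcp -0.0022163344735986745 0.013088116517805087
((462.34814453125, -234.2776336669922), (120.54690551757812, 85.7111587524414), 16.68608856201172)
```

Run:
```python
from h import *
from cell import env
p=[]
for i in range(12):
    env.get_image("scene");p.append(env.state()["position"])
print(np.mean(p,0),np.std(p,0));print(np.round(p,4).tolist())
```

```text
[ 0.45707946 -0.24114783  0.10959688] [1.74985034e-04 9.18627139e-05 3.25565756e-04]
[[0.4575, -0.2413, 0.1103], [0.4574, -0.2413, 0.1101], [0.4572, -0.2412, 0.1099], [0.4571, -0.2412, 0.1098], [0.4571, -0.2412, 0.1096], [0.457, -0.2411, 0.1095], [0.457, -0.2411, 0.1094], [0.457, -0.2411, 0.1094], [0.457, -0.2411, 0.1093], [0.4569, -0.241, 0.1093], [0.4569, -0.2411, 0.1093], [0.4569, -0.2411, 0.1093]]
```

>>> apply_moves:
  plan:
    - {"xyz": [-0.05, 0.1, -0.8], "turn": [0, 0, 0], "gripper": -1}
    - {"xyz": [-0.05, 0.1, -1.6], "turn": [0, 0, 0], "gripper": -1}
    - {"xyz": [-0.05, 0.1, -2.3], "turn": [0, 0, 0], "gripper": -1}
    - {"xyz": [-0.05, 0.1, -2.8], "turn": [0, 0, 0], "gripper": -1}
    - {"xyz": [-0.05, 0.1, -3], "turn": [0, 0, 0], "gripper": -1}

```text
t: 8.42
position: [0.4558, -0.2397, 0.078]
tool_rot: [-0.001, 0.989, 0.145, -0.001]
contact_force: [-0.8, -0.7, -1.2]
width: 0.0253
grip_force: 59.2
```

>>> apply_moves:
  plan:
    - {"xyz": [0, 0, 0], "turn": [0, 0, 0], "gripper": -1}
    - {"xyz": [0, 0, 0], "turn": [0, 0, 0], "gripper": -1}
    - {"xyz": [0, 0, 0], "turn": [0, 0, 0], "gripper": -1}
    - {"xyz": [0, 0, 0], "turn": [0, 0, 0], "gripper": -1}
    - {"xyz": [0, 0, 0], "turn": [0, 0, 0], "gripper": -1}

```text
t: 8.83
position: [0.4566, -0.2402, 0.0796]
tool_rot: [0.0, 0.989, 0.145, 0.0]
contact_force: [-0.6, 0.2, -0.7]
width: 0.0252
grip_force: 59.2
```

```bash
python3 chk.py w7
python3 - <<'E'
from h import *
from cell import env
p=[]
for i in range(10):
    im,d=env.get_image("side" if i%2 else "scene");s=env.state();p.append(s["position"])
    if i>7:
        n="side" if i%2 else "scene";c=env.camera_info(n);np.save(n+"1.npy",d);cv2.imwrite(f"pics/{n}1.png",im)
        P,C,U=cloud(im,d,np.array(c["K"]),np.array(c["T"]))
        m=(abs(P[:,0]-.46)<.09)&(abs(P[:,1]+.235)<.08)&(abs(P[:,2]-.077)<.005)&(C.min(1)>120);Q=P[m];print(n,len(Q),np.median(Q[:,2]),cv2.minAreaRect((Q[:,:2]*1e3).astype(np.float32)))
print(np.round(p,4).tolist(),s["contact_force"],s["tool_rot"])
a=cv2.imread("pics/scene1.png")[190:340,170:340];b=cv2.imread("pics/side1.png")[160:310,255:425]
cv2.imwrite("pics/c1.png",np.hstack([cv2.resize(x,(400,353),interpolation=2) for x in(a,b)]))
E
```

```text
8.8333 [ 0.45662027 -0.24015864  0.0795945 ] [1.85563142e-04 9.89444720e-01 1.44910543e-01 2.16138075e-04] 0.025232838915846927 59.218608140945435
22538 [ 0.48666433 -0.23559828  0.0772343 ]
plane tilt [ 0.00206235 -0.00710788] plate top minus tcp -0.0022661385257543853 0.014465989535137558
((461.34381103515625, -233.0613250732422), (120.49542236328125, 85.74966430664062), 16.58299446105957)
scene 821 0.07770737599100797 ((463.53936767578125, -233.8594512939453), (121.56708526611328, 88.88536071777344), 15.336071014404297)
side 390 0.07915030060664208 ((461.8528137207031, -231.31356811523438), (122.51744079589844, 91.08540344238281), 14.416171073913574)
[[0.4565, -0.2401, 0.0795], [0.4565, -0.2401, 0.0795], [0.4565, -0.2401, 0.0794], [0.4565, -0.2401, 0.0794], [0.4565, -0.2401, 0.0794], [0.4564, -0.24, 0.0793], [0.4565, -0.2401, 0.0793], [0.4565, -0.2401, 0.0793], [0.4564, -0.24, 0.0793], [0.4564, -0.24, 0.0793]] [-0.09164885 -0.6312835  -1.7450618 ] [-8.01281108e-06  9.89449846e-01  1.44875813e-01  1.31938508e-06]
```

View pics/c1.png

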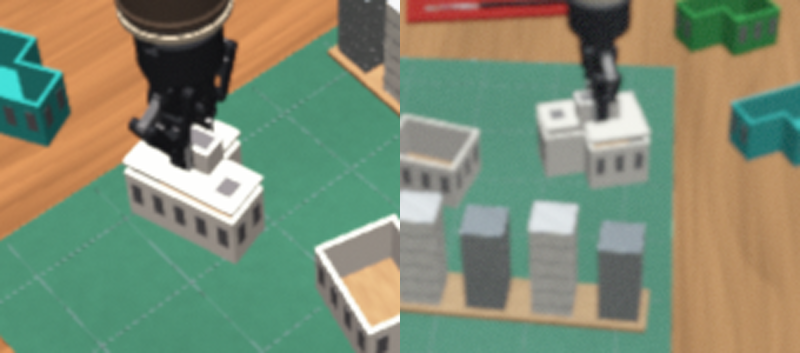

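Both crops show the roof hovering parallel over the L house, with outlines matching all round and an even gap of about 10 mm. The measured error is under 1 mm, so I'm handing the job in.

```bash
python3 -c "
from cell import env
print(env.sign_off())"
```

```text
the job is handed in; nothing more can be done
None
```

The job is handed in: the arm is holding the roof still and level about 10 mm above the L-shaped house's walls, with its origin and angle matching the house by my measurements; the hand-in returned no verdict.

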